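# Snap the capsule canister shut

## Robot

A 6-joint arm with a two-finger parallel gripper is mounted at the origin on a cart in front of the work surface, level with it; the furniture and walls round the work are solid. World frame = base frame: x ahead of the robot, y to its left, z up, the work surface at z = 0. Lengths are in mm, angles in rad, forces in N, time in s.
With the tool pointing down it reaches from about 275 to 825 mm from the base axis. Payload 4.9 kg.
Tool frame: the origin (TCP) lies at the very end of the fingers, on their centre line; the grasp point (between the pads) lies 19 mm behind it; z points along the fingers, y is the line along which they close (so a half turn about z gives the same grasp; the last joint's range is limited). The gripper opens to 85 mm and grips with 20 to 120 N. Pads are 22 mm wide; open, the fingers measure 114 mm over their backs; the gripper's body (76 mm by 85 mm) begins 54 mm behind the grasp point. The pads swing forward as they close: fully open they stand 13 mm farther back than shut.
Start: joints at [1.213, 0.326, -0.193, 1.052, 0, 1.437], TCP at [122.058, 536.303, 231.281] pointing down, gripper open.
Joint ranges: [-2.65, 2.65], [-0.97, 1.79], [-1.3, 1.35], [-1.93, 2.1], [-1.47, 1.37], [-3.14, 3.14]. Speed limits (rad/s): [2.57, 2.57, 3.14, 3.14, 3.14, 3.14].

## Interface

Orientations are given as [roll, pitch, yaw] about the fixed x, y, z axes, in that order (R = Rz(yaw) Ry(pitch) Rx(roll)).
In Python, from bench import bot, solve_ik, imaging gives the robot as it stands. Calls block until the motion is done:
- bot.move_ptp(position, orientation): joint-space move of the TCP to a pose.
- bot.movel(position, rot=None, max_speed=150, threshold=None): straight line of the TCP; rot=None keeps the orientation; max_speed is the mean speed in mm/s. With threshold (N) it stops when the force on the tool has changed by that much, and returns True; else False.
- bot.move_j(angles): joint-space move.
- bot.grip(opening, effort=None): opening from 0.0 (shut) to 1.0 (fully open); effort is the grip in N (None keeps the last); returns when the fingers have stopped.
- bot.dwell(seconds).
- solve_ik(position, orientation): joint angles nearest the present ones, or None.
- bot.get_state(): the state.
- imaging.capture(name): name is "scene" or "side" or "wrist"; returns the picture (420x560x3 uint8, blue, green, red); there is no depth.
- imaging.camera_model(name): a dict with "K" (3x3 intrinsics, pixels), "position" and "rotation" of the camera in the world. Camera axes: x right, y up, looking along -z (the intrinsics and any distortion apply to the point x, -y, -z); pixel columns grow to the right and rows downward; lengths in mm; the calibration is good to about 2 mm. The wrist camera is an equidistant fisheye: a pixel r from the principal point sees the ray r / f radians off the axis. A picture is of the moment at which its call begins: read the wrist's pose just before it. camera_model takes no time and is no camera call; for the wrist camera it gives the pose at the moment of the call.
A pose or a line that the arm cannot do raises bot.IKError and nothing moves.
- bot.sign_off(): hands the job in; it is judged then, once.
The state is a dict: "t": time; "qpos": joint angles; "joint_velocities": joint speeds; "effort": joint torques, N m; "tcp_pos": TCP position; "orientation": TCP orientation; "contact_force": force on the tool from outside, world axes, zero at the start; "wrist_torque": the same for the moment, N m; "opening": opening from 0.0 (shut) to 1.0 (fully open); "gripper_force": force on a finger pad.
Only numpy, scipy, OpenCV 4.12 (cv2) and the standard library are available. Lean on these libraries where they do the work, as an engineer would, in place of code of your own. Each camera call takes 0.05 s, during which the arm holds its last target. There are 200 camera calls.

## Task

The glass canister with the blue lid holds the coffee capsules: snap its lid shut by pressing down each of the three raised white tabs around the rim until all three are fully down. Keep the canister standing upright about where it is, and do not touch the canister with the orange lid, which is still to be filled.

Things in the scene. Friction and masses are not known exactly. Their poses are not given: they have to be found in the camera images.
- blue_canister: Canister to close: clear glass cylinder, 100 mm across, with coffee capsules inside; loose, 0.9 kg. Origin: centre of its underside, z up. Blue lid 104 mm across, its top 100 mm up. Three white tabs (28 wide, 27 long) hinge on the lid 34 mm from its centre, 103 mm up, sloping up and outward to at most 120 mm up; fully down, level, their tops are 105 mm up and reach 62 mm from the centre
- blue_canister_tab1 (a joint): White tab of the blue lid, on the canister's x axis seen from above. 0 = fully raised (29 degrees above level), 0.5 rad = fully down, level, at a firm stop; starts at 0 to 0.1. Push it down from above near its outer end (50 to 55 mm from the lid's centre) with 2 to 10 N; stiff hinge, stays where left, no spring. 25 N there does not tip the canister
- blue_canister_tab2 (a joint): White tab of the blue lid, 120 degrees counter-clockwise from the canister's x axis seen from above. 0 = fully raised (29 degrees above level), 0.5 rad = fully down, level, at a firm stop; starts at 0 to 0.1. Push it down from above near its outer end (50 to 55 mm from the lid's centre) with 2 to 10 N; stiff hinge, stays where left, no spring. 25 N there does not tip the canister
- blue_canister_tab3 (a joint): White tab of the blue lid, 120 degrees clockwise from the canister's x axis seen from above. 0 = fully raised (29 degrees above level), 0.5 rad = fully down, level, at a firm stop; starts at 0 to 0.1. Push it down from above near its outer end (50 to 55 mm from the lid's centre) with 2 to 10 N; stiff hinge, stays where left, no spring. 25 N there does not tip the canister
- orange_canister: The other canister, to be left alone: same glass shape, size and white raised tabs, but empty and with an orange lid. Origin: centre of its underside. The two canisters may stand either way round, left or right, at least 160 mm apart between centres.

How it is judged (in metres and radians):
At the end, for the whole second after the job is handed in: All three tabs of the blue-lidded canister are down to within 10 degrees of level (each joint above 0.325 of 0.5 rad), and the canister stands upright (within about 6 degrees), at rest, within 40 mm of where it started (value of joint each of blue_canister_tab1, blue_canister_tab2, blue_canister_tab3 above 0.325 rad and angle between blue_canister's own z axis and vertical below 0.1 rad and distance of blue_canister from where it was at the start of the episode below 0.04 m and linear speed of blue_canister below 0.02 m/s); the robot touches nothing.
It fails at once if the robot touches the orange-lidded canister (contact force between any of the fingers, the arm and orange_canister above 0.5 N).
It fails at once if the orange-lidded canister is pushed more than 20 mm (distance of orange_canister from where it was at the start of the episode above 0.02 m).
It fails at once if the blue-lidded canister is tipped by more than 20 degrees (angle between blue_canister's own z axis and vertical above 0.35 rad).
It also fails if it takes over 35 s, if anything falls off the work surface, if the arm or the gripper's body presses on something with over 40 N, if the wrist force passes 120 N, or if a joint passes its speed limit or range.

## Working session

There is one attempt and no reset: what is moved stays moved. The work goes in short steps, each a Python script; the robot and the scene stay as the last script left them, time stands still between calls to the robot, and variables do not carry over. Pictures are saved under pics/ and viewed, at most 10 in all, crops included, and the job is handed in when it is done.

```bash
mkdir -p pics; python3 - <<'E'
from bench import bot, imaging
import cv2, numpy as np
a=[imaging.capture(n) for n in("scene","side")]
for n,i in zip(("scene","side"),a): cv2.imwrite(f"pics/{n}0.png",i); m=imaging.camera_model(n); print(n,m)
s=bot.get_state();print(s["t"],s["orientation"])
w=imaging.capture("wrist");cv2.imwrite("pics/wrist0.png",w);print(imaging.camera_model("wrist"))
E
```

```text
scene {'K': array([[472.83534273,   0.        , 287.73345491],
       [  0.        , 472.83534273, 208.39750787],
       [  0.        ,   0.        ,   1.        ]]), 'position': array([189.71772699, 477.33441351, 751.79381709]), 'rotation': array([ 6.68201235e-01, -1.45178732e-03, -2.57099552e+00])}
side {'K': array([[519.70300963,   0.        , 277.33268207],
       [  0.        , 519.70300963, 219.38925268],
       [  0.        ,   0.        ,   1.        ]]), 'position': array([ 291.47323273, -343.53132571,  907.53020578]), 'rotation': array([ 0.4881519 , -0.01133644, -0.48483001])}
0.1 [-3.14008548e+00 -1.85559311e-04  2.91777337e+00]
{'K': array([[325.1922621 ,   0.        , 282.33163887],
       [  0.        , 325.1922621 , 205.10373286],
       [  0.        ,   0.        ,   1.        ]]), 'position': array([ 52.58438612, 550.85304085, 373.61176075]), 'rotation': array([-0.28578765,  0.00155491,  1.34659745])}
```

View pics/scene0.png

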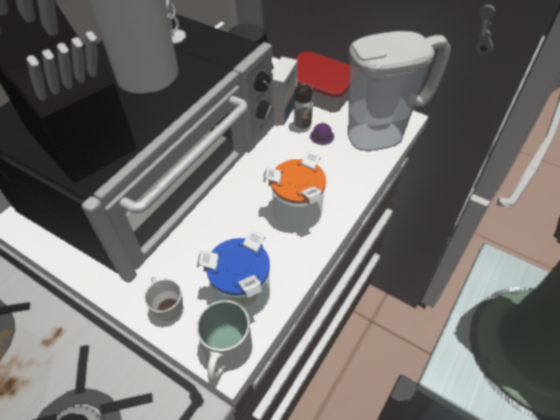

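View pics/wrist0.png

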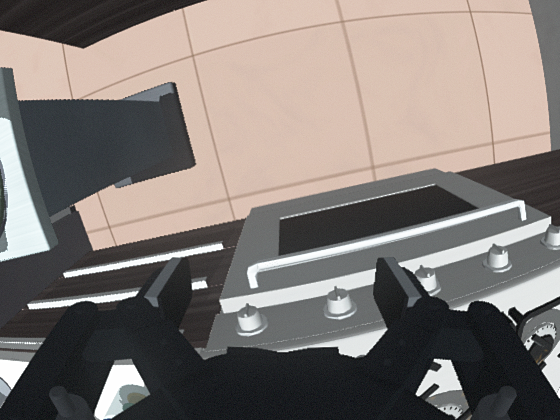

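The scene view shows the blue lid near pixel (238,266) with white tabs at about (208,260), (255,241) and (250,286). The orange lid is near (300,181). The wrist camera sees only the stove and floor, so I'll locate the lids from the scene and side views.

```bash
cat > h.py <<'E'
import cv2, numpy as np
from bench import imaging
from scipy.spatial.transform import Rotation as R
def cam(n):
    m=imaging.camera_model(n); return m['K'],np.array(m['position']),R.from_euler('xyz',m['rotation']).as_matrix()
def ray(n,uv,z):
    K,p,M=cam(n); uv=np.atleast_2d(uv).astype(float)
    d=np.c_[(uv[:,0]-K[0,2])/K[0,0],-(uv[:,1]-K[1,2])/K[1,1],-np.ones(len(uv))]@M.T
    return p+d*((z-p[2])/d[:,2])[:,None]
def proj(n,P):
    K,p,M=cam(n); c=(np.atleast_2d(P)-p)@M
    return np.c_[K[0,2]+K[0,0]*c[:,0]/-c[:,2],K[1,2]-K[1,1]*c[:,1]/-c[:,2]]
def lid(n,im,lo,hi):
    """circle fit to the hull of the lid's top, on plane z=100"""
    m=cv2.inRange(cv2.cvtColor(im,cv2.COLOR_BGR2HSV),lo,hi)
    c=max(cv2.findContours(m,cv2.RETR_EXTERNAL,cv2.CHAIN_APPROX_NONE)[0],key=cv2.contourArea)
    P=ray(n,cv2.convexHull(c)[:,0],100)[:,:2]
    (x,y),r=cv2.minEnclosingCircle((P-P.mean(0)).astype(np.float32))
    return np.array([x,y])+P.mean(0),r
BLUE=((105,120,60),(130,255,255)); ORANGE=((3,150,90),(18,255,255))
E
python3 - <<'E'
from h import *
for n in("scene","side"):
    im=cv2.imread(f"pics/{n}0.png")
    for k,c in(("blue",BLUE),("orange",ORANGE)):
        p,r=lid(n,im,*c); print(n,k,p.round(1),round(r,1))
        if k=="blue":
            u,v=proj(n,[*p,100])[0].astype(int); cr=im[v-50:v+50,u-65:u+65]; cv2.imwrite(f"pics/c_{n}.png",cv2.resize(cr,None,fx=6,fy=6,interpolation=cv2.INTER_CUBIC)); print("crop origin",u-65,v-50)
E
python3 -c "
import cv2;a=cv2.imread('pics/c_scene.png');b=cv2.imread('pics/c_side.png')
print(a.shape,b.shape)"
```

```text
scene blue [472.3 184.3] 51.2
crop origin 172 214
scene orange [488.4 -23.6] 50.5
side blue [472.6 180.2] 53.5
crop origin 162 112
side orange [488.7 -28.2] 51.2
(600, 780, 3) (600, 780, 3)
```

View pics/side0.png

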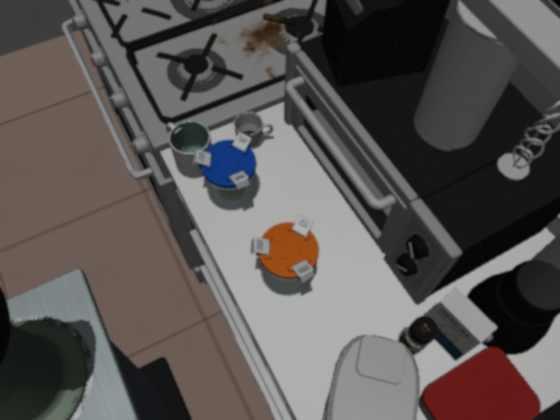

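View pics/c_scene.png

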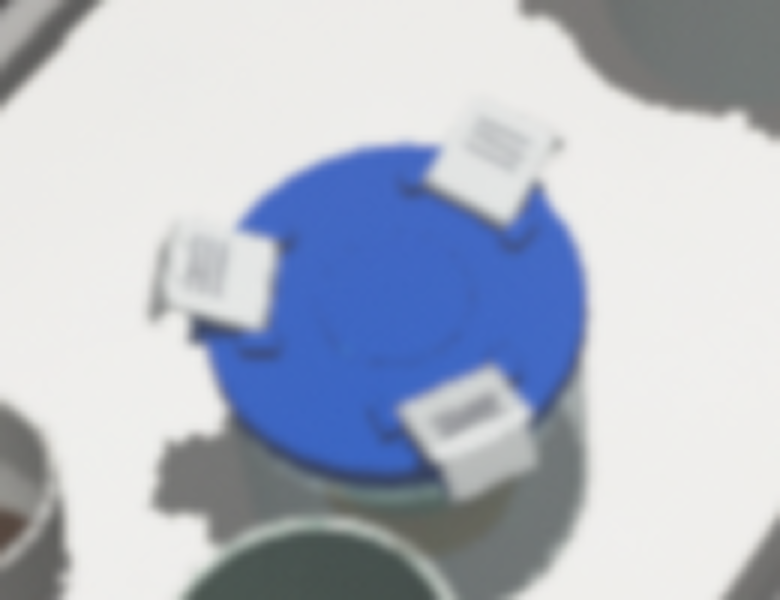

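```bash
python3 - <<'E'
from h import *
o=np.array([172,214]); 
H=ray("scene",np.array([[467,203],[272,285],[448,388]])/6+o-0.4,103)[:,:2]
T=ray("scene",np.array([[488,163],[222,275],[467,410]])/6+o-0.4,110)[:,:2]
c=np.array([472.4,182.3])
print(H.mean(0))
for P in H,T:
    for cc in (c,H.mean(0)):
        d=P-cc; print(np.hypot(*d.T).round(1),np.degrees(np.arctan2(d[:,1],d[:,0])).round(1))
E
```

```text
[474.03129906 181.62957533]
[33.8 34.4 31.8] [-86.8  27.4 150. ]
[33.1 33.3 33.6] [-89.5  29.8 150.4]
[44.  46.6 43.8] [-87.9  30.4 150.6]
[43.3 45.6 45.6] [-90.   32.1 150.9]
```

View pics/c_side.png

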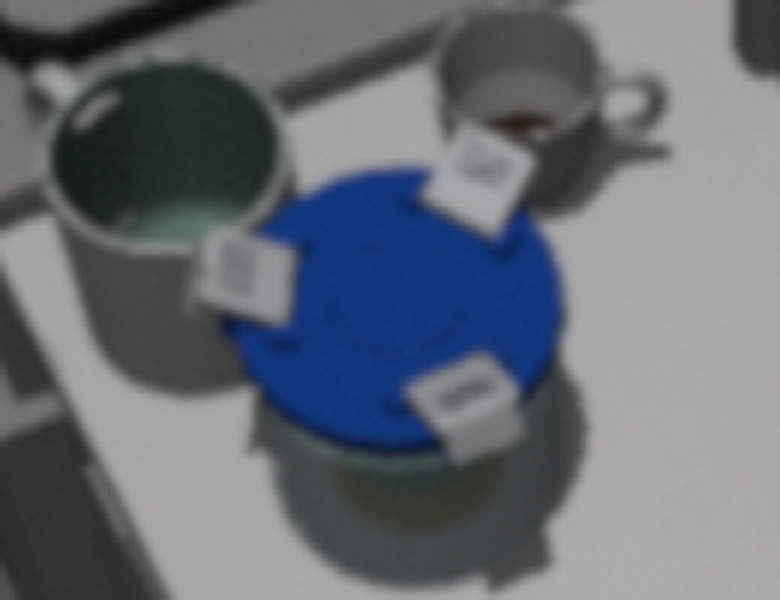

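The side view confirms the three tabs, with a green mug next to the tab at 150°. I'll check the heights of the mug and the oven handle before moving.

```bash
python3 - <<'E'
from h import *
def tri(a,b):
    A=[]
    for n,uv in(("scene",a),("side",b)):
        p=ray(n,uv,0)[0]; o=cam(n)[1]; A.append((o,(p-o)/np.linalg.norm(p-o)))
    M=sum(np.eye(3)-np.outer(d,d) for o,d in A); v=sum((np.eye(3)-np.outer(d,d))@o for o,d in A)
    X=np.linalg.solve(M,v); return X.round(0),[round(np.linalg.norm(np.cross(X-o,d)),1) for o,d in A]
print("mug",tri((223,326),(162+168/6,112+150/6)))
print("smallmug",tri((164,295),(162+520/6,112+60/6)))
print("handle",tri((132,205),(298,85)),tri((238,103),(385,203)))
from bench import bot,solve_ik
rot=[3.14159,0,2.918]
for a in(-89.5,30.5,150.5):
    x,y=np.array([473,182])+51*np.array([np.cos(np.radians(a)),np.sin(np.radians(a))])
    print([x,y],[solve_ik([x,y,z],rot).round(2) if solve_ik([x,y,z],rot) is not None else None for z in(170,101)])
E
```

```text
mug (array([435., 276.,  87.]), [np.float64(1.8), np.float64(1.8)])
smallmug (array([560., 277.,  58.]), [np.float64(3.0), np.float64(3.0)])
handle (array([640., 222., 181.]), [np.float64(1.8), np.float64(1.8)]) (array([645., -61., 183.]), [np.float64(0.8), np.float64(0.8)])
[np.float64(473.44505331041705), np.float64(131.00194192372726)] [array([ 0.12,  0.27, -0.44,  0.86,  0.  ,  0.34]), array([ 0.12,  0.35, -0.53,  0.69,  0.  ,  0.34])]
[np.float64(516.9430871825178), np.float64(207.8844565109959)] [array([ 0.25,  0.39, -0.27,  0.92,  0.  ,  0.47]), array([ 0.25,  0.46, -0.35,  0.76,  0.  ,  0.47])]
[np.float64(428.6118595070651), np.float64(207.11360156527684)] [array([ 0.29,  0.25, -0.47,  0.85,  0.  ,  0.52]), array([ 0.29,  0.33, -0.56,  0.68,  0.  ,  0.52])]
```

```bash
python3 - <<'E'
from h import *
from bench import bot
rot=[3.14159,0,2.918]; c=np.array([473,182])
bot.grip(0.0)
for i,a in enumerate((150.5,30.5,-89.5)):
    x,y=c+51*np.array([np.cos(np.radians(a)),np.sin(np.radians(a))])
    if i==0: bot.move_ptp([x,y,210],rot)
    bot.movel([x,y,135],rot,max_speed=120)
    hit=bot.movel([x,y,102],max_speed=25,threshold=14)
    s=bot.get_state(); print(a,hit,s["tcp_pos"].round(1) if hasattr(s["tcp_pos"],'round') else s["tcp_pos"],s["contact_force"],s["t"])
    bot.movel([x,y,135],max_speed=100)
bot.movel([x,y-0,210])
bot.move_ptp([250,450,231],rot)
for n in("scene","side"):
    im=imaging.capture(n); print(n,lid(n,im,*BLUE),lid(n,im,*ORANGE)); cv2.imwrite(f"pics/{n}1.png",im)
    u,v=proj(n,[*c,100])[0].astype(int); cv2.imwrite(f"pics/d_{n}.png",cv2.resize(im[v-50:v+50,u-65:u+65],None,fx=6,fy=6,interpolation=cv2.INTER_CUBIC))
print(bot.get_state()["t"])
E
```

```text
150.5 True [428.4 207.2 104.9] [-1.39390499 -0.86104955  7.54113329] 4.4583
30.5 True [517.5 208.  105. ] [-0.84457407  0.41800465  4.97655682] 6.925
-89.5 True [473.6 130.8 105. ] [-1.3057706  -0.28536753  7.0007182 ] 9.375Traceback (most recent call last):
  File "<stdin>", line 15, in <module>
  File "h.py", line 16, in lid
    c=max(cv2.findContours(m,cv2.RETR_EXTERNAL,cv2.CHAIN_APPROX_NONE)[0],key=cv2.contourArea)
ValueError: max() iterable argument is empty
```

All three presses stopped at z≈105, which is the level-stop height. The arm now blocks the scene camera, so I'll move it back to the start and check.

```bash
python3 - <<'E'
from h import *
from bench import bot
bot.move_j([1.213, 0.326, -0.193, 1.052, 0, 1.437])
c=np.array([473,182]); ims=[]
for n in("scene","side"):
    im=imaging.capture(n); print(n,lid(n,im,*BLUE),lid(n,im,*ORANGE))
    u,v=proj(n,[*c,100])[0].astype(int); ims.append(cv2.resize(im[v-50:v+50,u-65:u+65],None,fx=3,fy=3,interpolation=cv2.INTER_CUBIC))
cv2.imwrite("pics/d.png",np.hstack(ims)); s=bot.get_state(); print(s["t"],s["contact_force"])
E
```

```text
scene (array([472.95873365, 184.89410524]), 51.15134811401367) (array([488.36681962, -23.56901101]), 50.456661224365234)
side (array([472.54385778, 180.15211557]), 53.46555709838867) (array([488.65564799, -28.14192083]), 51.23162078857422)
12.75 [ 0.24060159 -0.15962748 -0.47764673]
```

View pics/d.png

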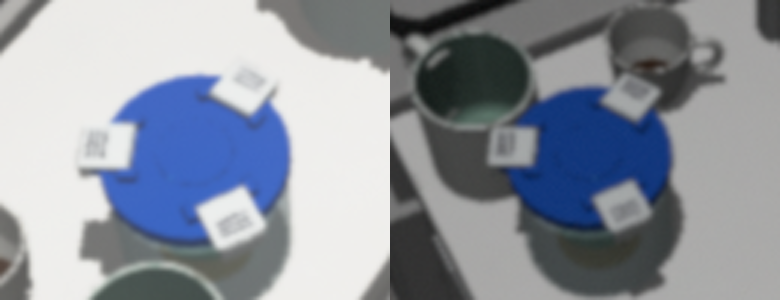

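In both views all three tabs lie flat, at (105,146), (243,90), (232,217) in the scene crop on the left. Neither canister has moved beyond measurement error (under 1 mm).

```bash
python3 -c "
from bench import bot
print(bot.sign_off())"
```

```text
the job is handed in; nothing more can be done
None
```

All three tabs on the blue-lidded canister are pressed fully down, the canister stands where it was, the orange one was left alone, and the job was handed in at about 13 s; the hand-in returned no verdict.

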